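# Turn round the bottle row

### The job

The four bottles in the grey rack were stocked the wrong way round. Move them all into the wooden rack in reverse order: the bottle that stands next to the yellow end of the grey rack goes into the place farthest from the wooden rack's yellow end, the next one into the place beside it, and so on down the row. Stand each bottle upright in its own place, and do not tip any of them over on the way.

Things in the scene. Friction and masses are not known exactly. Their poses are not given: they have to be found in the camera images.
- bottle_red: upright bottle with a red screw cap and amber contents, 118 mm high, about 0.19 to 0.29 kg. Round body of 68 mm diameter up to about 80 mm, then a shoulder; the cap, 43 mm in diameter, is from 104 to 118 mm and fast, so it can be lifted by it. Origin at the middle of its underside, z up the bottle. Starts in the grey rack; which place varies.
- bottle_blue: upright bottle with a blue screw cap and dark contents, 118 mm high, about 0.19 to 0.29 kg. Round body of 68 mm diameter up to about 80 mm, then a shoulder; the cap, 43 mm in diameter, is from 104 to 118 mm and fast, so it can be lifted by it. Origin at the middle of its underside, z up the bottle. Starts in the grey rack; which place varies.
- bottle_green: upright bottle with a green screw cap and dark contents, 118 mm high, about 0.19 to 0.29 kg. Round body of 68 mm diameter up to about 80 mm, then a shoulder; the cap, 43 mm in diameter, is from 104 to 118 mm and fast, so it can be lifted by it. Origin at the middle of its underside, z up the bottle. Starts in the grey rack; which place varies.
- bottle_orange: upright bottle with an orange screw cap and amber contents, 118 mm high, about 0.19 to 0.29 kg. Round body of 68 mm diameter up to about 80 mm, then a shoulder; the cap, 43 mm in diameter, is from 104 to 118 mm and fast, so it can be lifted by it. Origin at the middle of its underside, z up the bottle. Starts in the grey rack; which place varies.
- tag_red: small red label plate (56 x 18 mm) fixed on the front rail of the grey rack; it shows where the bottle with the red cap stood at the start and stays there. Its origin is the middle of the floor of that bottle place (the plate itself is 58 mm to -x of it, 9 mm up).
- tag_blue: small blue label plate (56 x 18 mm) fixed on the front rail of the grey rack; it shows where the bottle with the blue cap stood at the start and stays there. Its origin is the middle of the floor of that bottle place (the plate itself is 58 mm to -x of it, 9 mm up).
- tag_green: small green label plate (56 x 18 mm) fixed on the front rail of the grey rack; it shows where the bottle with the green cap stood at the start and stays there. Its origin is the middle of the floor of that bottle place (the plate itself is 58 mm to -x of it, 9 mm up).
- tag_orange: small orange label plate (56 x 18 mm) fixed on the front rail of the grey rack; it shows where the bottle with the orange cap stood at the start and stays there. Its origin is the middle of the floor of that bottle place (the plate itself is 58 mm to -x of it, 9 mm up).
- grey_rack: grey rack with a yellow end piece, holds the bottles at the start, coloured label plates along its front; 104x380 mm, fixed. Origin: middle of its underside, on the table; y along the row, z up. Four places at x=0, y=+135, +45, -45, -135 mm, floor 8 mm above the origin; each a pocket about 86x90 mm between dividers (tops at 18 mm) and side rails (22 mm). Yellow end piece (38 mm) at y=+184 mm.
- wooden_rack: light wooden rack with a yellow end piece, same build, empty at the start; 104x380 mm, fixed. Origin: middle of its underside, on the table; y along the row, z up. Four places at x=0, y=+135, +45, -45, -135 mm, floor 8 mm above the origin; each a pocket about 86x90 mm between dividers (tops at 18 mm) and side rails (22 mm). Yellow end piece (38 mm) at y=+184 mm.
There are look-alikes about, which are no part of the job. What is shaped like the bottle_orange but purple is not meant.

How it is judged (in metres and radians):
At the end, for the whole second after the job is handed in: All four bottles stand upright (within 0.1 rad), released and at rest on the floor of the wooden rack, each within 15 mm (along and across the row) of the middle of its place; places counted from the yellow ends, the bottle from grey place 1, 2, 3, 4 is in wooden place 4, 3, 2, 1 (angle between each of bottle_red, bottle_blue, bottle_green, bottle_orange's own z axis and vertical below 0.1 rad and linear speed of each of bottle_red, bottle_blue, bottle_green, bottle_orange below 0.03 m/s and angular speed of each of bottle_red, bottle_blue, bottle_green, bottle_orange below 0.3 rad/s and x of bottle_red in the frame of wooden_rack between -0.015 and 0.015 m and z of bottle_red in the frame of wooden_rack between 0.004 and 0.014 m and ((y of tag_red in the frame of grey_rack between 0.115 and 0.155 m and y of bottle_red in the frame of wooden_rack between -0.15 and -0.12 m) or (y of tag_red in the frame of grey_rack between 0.025 and 0.065 m and y of bottle_red in the frame of wooden_rack between -0.06 and -0.03 m) or (y of tag_red in the frame of grey_rack between -0.065 and -0.025 m and y of bottle_red in the frame of wooden_rack between 0.03 and 0.06 m) or (y of tag_red in the frame of grey_rack between -0.155 and -0.115 m and y of bottle_red in the frame of wooden_rack between 0.12 and 0.15 m)) and x of bottle_blue in the frame of wooden_rack between -0.015 and 0.015 m and z of bottle_blue in the frame of wooden_rack between 0.004 and 0.014 m and ((y of tag_blue in the frame of grey_rack between 0.115 and 0.155 m and y of bottle_blue in the frame of wooden_rack between -0.15 and -0.12 m) or (y of tag_blue in the frame of grey_rack between 0.025 and 0.065 m and y of bottle_blue in the frame of wooden_rack between -0.06 and -0.03 m) or (y of tag_blue in the frame of grey_rack between -0.065 and -0.025 m and y of bottle_blue in the frame of wooden_rack between 0.03 and 0.06 m) or (y of tag_blue in the frame of grey_rack between -0.155 and -0.115 m and y of bottle_blue in the frame of wooden_rack between 0.12 and 0.15 m)) and x of bottle_green in the frame of wooden_rack between -0.015 and 0.015 m and z of bottle_green in the frame of wooden_rack between 0.004 and 0.014 m and ((y of tag_green in the frame of grey_rack between 0.115 and 0.155 m and y of bottle_green in the frame of wooden_rack between -0.15 and -0.12 m) or (y of tag_green in the frame of grey_rack between 0.025 and 0.065 m and y of bottle_green in the frame of wooden_rack between -0.06 and -0.03 m) or (y of tag_green in the frame of grey_rack between -0.065 and -0.025 m and y of bottle_green in the frame of wooden_rack between 0.03 and 0.06 m) or (y of tag_green in the frame of grey_rack between -0.155 and -0.115 m and y of bottle_green in the frame of wooden_rack between 0.12 and 0.15 m)) and x of bottle_orange in the frame of wooden_rack between -0.015 and 0.015 m and z of bottle_orange in the frame of wooden_rack between 0.004 and 0.014 m and ((y of tag_orange in the frame of grey_rack between 0.115 and 0.155 m and y of bottle_orange in the frame of wooden_rack between -0.15 and -0.12 m) or (y of tag_orange in the frame of grey_rack between 0.025 and 0.065 m and y of bottle_orange in the frame of wooden_rack between -0.06 and -0.03 m) or (y of tag_orange in the frame of grey_rack between -0.065 and -0.025 m and y of bottle_orange in the frame of wooden_rack between 0.03 and 0.06 m) or (y of tag_orange in the frame of grey_rack between -0.155 and -0.115 m and y of bottle_orange in the frame of wooden_rack between 0.12 and 0.15 m))); the robot touches nothing.
It fails at once if a bottle is tipped over (leans more than 0.6 rad) (angle between any of bottle_red, bottle_blue, bottle_green, bottle_orange's own z axis and vertical above 0.6 rad).
It also fails if it takes over 114 s, if anything falls off the work surface, if the arm or the gripper's body presses on something with over 40 N, if the wrist force passes 120 N, or if a joint passes its speed limit or range.

### The arm

A 7-joint arm with a two-finger parallel gripper is mounted at the origin on a cart in front of the work surface, level with it; the furniture and walls round the work are solid. World frame = base frame: x ahead of the robot, y to its left, z up, the work surface at z = 0. Lengths are in mm, angles in rad, forces in N, time in s.
With the tool pointing down it reaches from about 375 to 925 mm from the base axis. Payload 3.1 kg.
Tool frame: the origin (TCP) lies midway between the tips of the shut fingers; the grasp point (between the pads) lies manip.grip_point_offset behind it (manip.grip_point_offset is the distance from the TCP to the grasp point, in mm); y points along the fingers, z is the direction in which the jaws open and shut, and the axes are right-handed (so a half turn about y gives the same grasp; the last joint's range is limited). The gripper opens to 85 mm and grips with 20 to 120 N. Pads are 22 mm wide; open, the fingers measure 114 mm over their backs; the gripper's body (76 mm by 85 mm) begins 54 mm behind the grasp point. The pads swing forward as they close: fully open they stand 13 mm farther back than shut.
Start: joints at [-1.385, 0.383, 0.044, 1.598, -0.018, 1.161, -0.05], TCP at [181.981, 624.008, 231.269] pointing down, gripper open.
Joint ranges: [-2.61, 2.61], [-0.41, 2.15], [-1.48, 1.57], [0, 2.5], [-1.57, 4.71], [0.05, 1.97], [-2.85, 2.85]. Speed limits (rad/s): [2.79, 2.79, 3.14, 3.14, 3.14, 3.14, 3.14].

### API

Orientations are given as a rotation vector (axis times angle).
In Python, from station import manip, claw, imaging, sign_off gives the robot as it stands. Calls block until the motion is done:
- manip.movep(position, orientation): joint-space move of the TCP to a pose.
- manip.movel(position, rot=None, vel=150, until_force=None): straight line of the TCP; rot=None keeps the orientation; vel is the mean speed in mm/s. With until_force (N) it stops when the force on the tool has changed by that much, and returns True; else False.
- manip.movej(angles): joint-space move.
- claw.let_go() and claw.grab(strength=None): open the fingers fully, or close them until they stop; strength is the grip in N (None keeps the last).
- manip.dwell(seconds).
- manip.inverse_kinematics(position, orientation): joint angles nearest the present ones, or None.
- imaging.capture(name): name is "scene" or "top"; returns a dict with "color" (384x512x3 uint8, red, green, blue), "intrinsics" (3x3 intrinsics, pixels), "position" and "rotation" of the camera in the world. Camera axes: x right, y down, z forward; pixel columns grow to the right and rows downward; lengths in mm; the calibration is good to about 2 mm. A picture is of the moment at which its call begins. There is no depth.
A pose or a line that the arm cannot do raises manip.IKError and nothing moves.
- sign_off(): hands the job in, once; it reports no verdict.
Readings, each from a call of its own:
- manip.current_time_s(): time.
- manip.current_qpos(): joint angles.
- manip.current_joint_vel(): joint speeds.
- manip.current_effort(): joint torques, N m.
- manip.current_tool_pos(): TCP position.
- manip.current_eef_rot(): TCP orientation.
- manip.current_wrist_force(): force on the tool from outside, world axes, zero at the start.
- manip.current_wrist_torque(): the same for the moment, N m.
- manip.current_grip_width(): finger opening in mm.
Only numpy, scipy, OpenCV 4.12 (cv2) and the standard library are available. Lean on these libraries where they do the work, as an engineer would, in place of code of your own. Each camera call takes 0.05 s, during which the arm holds its last target.

## Working session

There is one attempt and no reset: what is moved stays moved. The work goes in short steps, each a Python script; the robot and the scene stay as the last script left them, time stands still between calls to the robot, and variables do not carry over. Pictures are saved under pics/ and viewed, and the job is handed in when it is done.

```bash
mkdir -p pics; ls; python3 - <<'E'
from station import manip, claw, imaging
import cv2
print(manip.current_time_s(), manip.current_tool_pos(), manip.current_eef_rot(), manip.grip_point_offset, manip.current_grip_width())
for n in ("scene","top"):
    d=imaging.capture(n); cv2.imwrite(f"pics/{n}0.png",d["color"][:,:,::-1]); print(n,d["intrinsics"],d["position"],d["rotation"])
E
```

```text
pics
0.0 [181.75475119 623.09713141 229.85141161] [-1.56193427  0.2229371  -0.2225948 ] 18.700000000000003 85.54817181909789
scene [[390.3340664    0.         252.82412845]
 [  0.         390.3340664  196.33799712]
 [  0.           0.           1.        ]] [ -22.10997184 -232.29010644  638.22676507] [-2.10318299  1.14399573 -0.47115998]
top [[459.82992858   0.         253.01298788]
 [  0.         459.82992858 190.08513053]
 [  0.           0.           1.        ]] [ 358.27681528  127.77924077 1136.31001265] [-2.14381668  2.19889321 -0.1525257 ]
```

View pics/scene0.png

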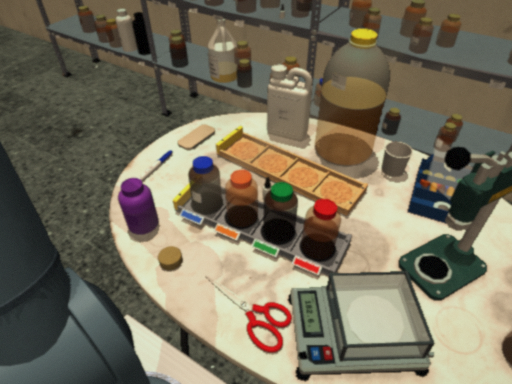

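View pics/top0.png

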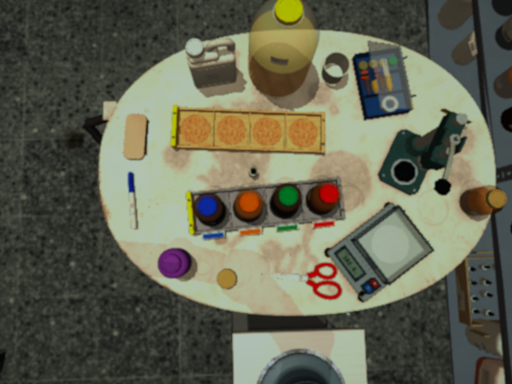

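```bash
cat > h.py <<'E'
import numpy as np, cv2
from scipy.spatial.transform import Rotation as R
from station import manip, claw, imaging
def cam(n): 
    d=imaging.capture(n); d["R"]=R.from_rotvec(np.ravel(d["rotation"])).as_matrix() if np.size(d["rotation"])==3 else d["rotation"]; return d
def proj(d,P):
    p=d["R"].T@(np.asarray(P,float)-d["position"]); q=d["intrinsics"]@p; return q[:2]/q[2]
def ray(d,uv,z):
    v=d["R"]@np.linalg.solve(d["intrinsics"],[uv[0],uv[1],1]); o=d["position"]; return o+v*(z-o[2])/v[2]
E
python3 - <<'E'
from h import *
for n in ("scene","top"):
    d=cam(n); print(n,d["R"].round(3)); print(proj(d,[0,0,0]),proj(d,[182,623,230]),proj(d,[500,0,0]))
    big=cv2.resize(d["color"][:,:,::-1],None,fx=4,fy=4,interpolation=cv2.INTER_CUBIC)
    if n=="top": cv2.imwrite("pics/topz.png",big[380:1080,600:1400])
    else: cv2.imwrite("pics/scenez.png",big[460:1060,640:1440])
d=cam("top")
for uv in [(210,206),(248,205),(287,195),(329,193)]: print(ray(d,uv,118))
for uv in [(174,128),(324,131)]: print(ray(d,uv,20))
print(ray(d,(253,173),0),ray(d,(253,173),100))
print(R.from_rotvec(manip.current_eef_rot()).as_matrix().round(3))
E
```

```text
scene [[ 0.547 -0.588  0.596]
 [-0.837 -0.376  0.397]
 [-0.009 -0.716 -0.698]]
[127.62361649 448.97898461] [-61.69706868 118.08317488] [297.23017456 225.05472327]
top [[-0.027 -0.993  0.117]
 [-0.999  0.024 -0.024]
 [ 0.021 -0.117 -0.993]]
[300.69509747 395.23758759] [-17.20298789 345.5903098 ] [292.93792105 185.94085982]
[444.88554311 199.12341093 118.        ]
[445.01996802 114.84952334 118.        ]
[465.23692418  27.29254573 118.        ]
[467.44399022 -66.95312943 118.        ]
[649.05691419 291.8905665   20.        ]
[633.54242006 -80.35761322  20.        ]
[534.98292601  98.82212365   0.        ] [519.43205444 101.37047021 100.        ]
[[ 0.96  -0.     0.28 ]
 [-0.28  -0.001  0.96 ]
 [ 0.    -1.    -0.001]]
```

View pics/topz.png

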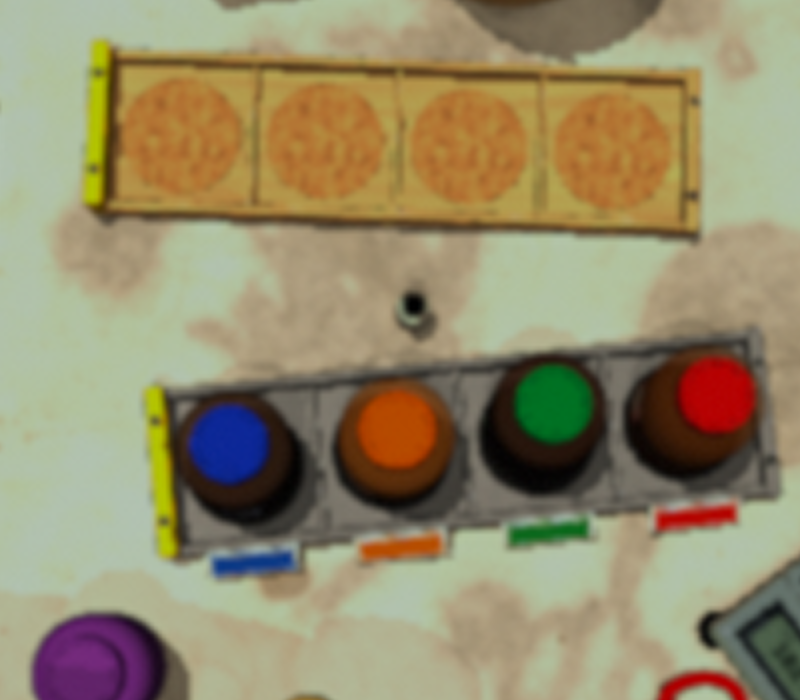

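View pics/scenez.png

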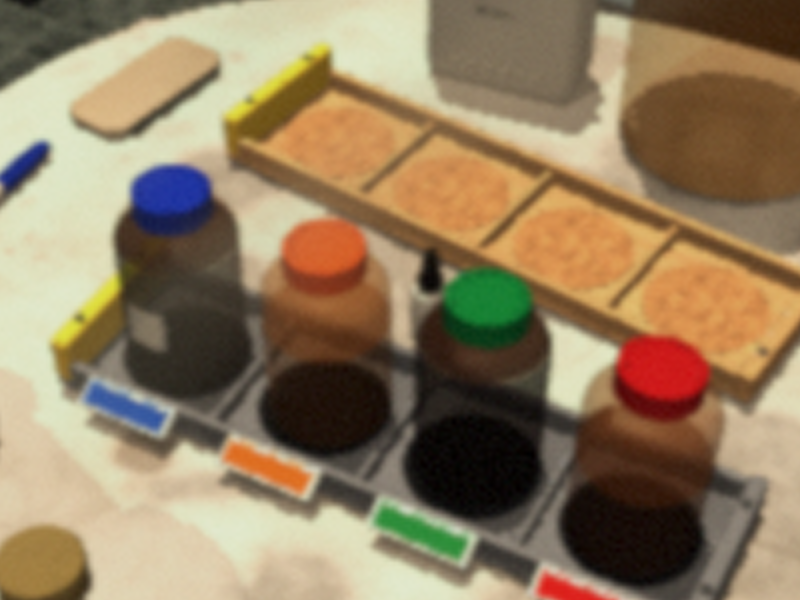

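```bash
cat >> h.py <<'E'
# HSV ranges (OpenCV hue)
HUES={"red":[(0,6),(172,180)],"orange":[(7,17)],"green":[(55,85)],"blue":[(108,128)],"yellow":[(24,34)]}
def blobs(d,c,smin=170,vmin=60,amin=15):
    hsv=cv2.cvtColor(d["color"],cv2.COLOR_RGB2HSV); m=np.zeros(hsv.shape[:2],np.uint8)
    for a,b in HUES[c]: m|=cv2.inRange(hsv,(a,smin,vmin),(b,255,255))
    n,l,s,ce=cv2.connectedComponentsWithStats(m)
    return [(ce[i],s[i]) for i in range(1,n) if s[i][4]>=amin], m
def tri(da,ua,db,ub):
    A=[];o=[]
    va=da["R"]@np.linalg.solve(da["intrinsics"],[*ua,1]); vb=db["R"]@np.linalg.solve(db["intrinsics"],[*ub,1])
    va/=np.linalg.norm(va); vb/=np.linalg.norm(vb)
    t=np.linalg.lstsq(np.c_[va,-vb],db["position"]-da["position"],rcond=None)[0]
    p=da["position"]+t[0]*va; q=db["position"]+t[1]*vb
    return (p+q)/2, np.linalg.norm(p-q)
E
python3 - <<'E'
from h import *
ds={n:cam(n) for n in("top","scene")}
for c in HUES:
  for n,d in ds.items():
    print(c,n,[(b[0].round(1).tolist(),b[1].tolist()) for b in blobs(d,c)[0]])
E
```

```text
red top [([328.5, 193.4], [319, 184, 20, 20, 329]), ([323.2, 223.8], [314, 222, 20, 5, 73]), ([322.6, 271.2], [308, 263, 29, 16, 194]), ([373.7, 283.1], [370, 279, 9, 9, 34]), ([324.5, 288.4], [307, 280, 34, 19, 237])]
red scene [([324.8, 208.9], [314, 199, 24, 22, 405]), ([306.2, 265.2], [295, 259, 23, 13, 120]), ([267.2, 324.5], [246, 303, 45, 49, 871]), ([327.2, 353.2], [323, 347, 10, 13, 81])]
orange top [([509.7, 75.8], [507, 68, 5, 17, 55]), ([364.9, 77.4], [362, 76, 7, 4, 23]), ([194.1, 128.8], [178, 115, 32, 29, 599]), ([230.6, 129.9], [217, 116, 29, 28, 557]), ([266.3, 131.3], [253, 118, 28, 28, 555]), ([302.3, 132.5], [289, 119, 28, 28, 559]), ([322.3, 197.4], [314, 183, 25, 25, 186]), ([479.0, 200.8], [468, 188, 26, 26, 426]), ([248.6, 203.7], [235, 190, 28, 28, 619]), ([249.9, 231.5], [240, 229, 20, 6, 74])]
orange scene [([361.4, 3.9], [353, 1, 18, 7, 91]), ([415.4, 9.8], [407, 7, 18, 6, 74]), ([86.4, 12.9], [81, 12, 10, 3, 16]), ([369.0, 24.8], [364, 22, 12, 6, 34]), ([108.9, 27.0], [102, 24, 14, 7, 51]), ([451.8, 27.9], [446, 26, 11, 6, 27]), ([292.0, 65.5], [287, 64, 
[... 263 characters left out ...]
)]
green top [([287.9, 195.6], [279, 186, 19, 20, 295]), ([286.8, 227.7], [278, 226, 18, 4, 47])]
green scene [([281.5, 190.2], [271, 183, 21, 18, 252]), ([264.0, 247.2], [257, 244, 16, 8, 24])]
blue top [([130.5, 182.0], [129, 173, 5, 18, 66]), ([207.0, 205.8], [198, 197, 19, 19, 294]), ([212.7, 235.4], [204, 234, 19, 4, 54])]
blue scene [([165.2, 156.0], [161, 152, 10, 9, 23]), ([201.9, 163.7], [194, 157, 18, 16, 204])]
yellow top [([288.5, 10.5], [275, 0, 28, 25, 570]), ([174.2, 125.7], [171, 105, 7, 42, 207]), ([190.4, 212.4], [187, 192, 8, 42, 206])]
yellow scene [([364.2, 33.6], [352, 28, 25, 12, 213]), ([228.8, 135.9], [217, 127, 25, 18, 62]), ([182.4, 192.6], [174, 185, 17, 17, 66])]
```

```bash
python3 - <<'E'
from h import *
ds={n:cam(n) for n in("top","scene")}; T,S=ds["top"],ds["scene"]
# wooden: discs on floor z=8
P=np.array([ray(T,uv,8) for uv in [(194.1,128.8),(230.6,129.9),(266.3,131.3),(302.3,132.5)]])[:,:2]
print("discs",P.round(1), np.linalg.norm(np.diff(P,axis=0),axis=1).round(1))
ye=ray(T,(174.2,125.7),38)[:2]; print("yellow wood top",ye)
# edges of disc 1 col profile
hsv=cv2.cvtColor(T["color"],cv2.COLOR_RGB2HSV)
print(hsv[128,168:184].tolist())
# scene discs (front ones)
for uv in [(321.3,227.5)]: print("scene disc4",ray(S,uv,8))
# caps
for c,vm in (("blue",60),("orange",170),("green",60),("red",100)):
    bt=[b for b in blobs(T,c,vmin=vm)[0] if 180<b[0][1]<212 and 195<b[0][0]<340]
    bs=[b for b in blobs(S,c,vmin=vm)[0] if 150<b[0][1]<215 and 185<b[0][0]<340]
    print(c,[(b[0].round(1).tolist(),b[1].tolist()) for b in bt],[(b[0].round(1).tolist(),b[1].tolist()) for b in bs])
    bt=max(bt,key=lambda b:b[1][4]);bs=max(bs,key=lambda b:b[1][4])
    print("   top ray z=124",ray(T,bt[0],124).round(1),"scene ray z=120",ray(S,bs[0],120).round(1),"tri",[np.round(x,1) for x in tri(T,bt[0],S,bs[0])])
# grey from tags at z=9 in rack + yellow end
for uv in [(212.7,235.4),(249.9,231.5),(286.8,227.7),(323.2,223.8)]: print("tag",ray(T,uv,9).round(1))
print("yel grey",ray(T,(190.4,212.4),38).round(1))
# jug: cap and base; vial
print("jug cap", [np.round(x,1) for x in tri(T,(288.5,10.5),S,(364.2,33.6))])
print("vial", [np.round(x,1) for x in tri(T,(253.3,171.0),S,(268,183))], )
big=cv2.resize(T["color"][0:190,160:360,::-1],None,fx=3,fy=3,interpolation=cv2.INTER_CUBIC); cv2.imwrite("pics/jug.png",big)
big=cv2.resize(S["color"][20:230,200:450,::-1],None,fx=2.8,fy=2.8,interpolation=cv2.INTER_CUBIC); cv2.imwrite("pics/jugs.png",big)
E
```

```text
discs [[649.1 243.5]
 [644.3 152.3]
 [638.8  62.8]
 [633.8 -27.7]] [91.4 89.6 90.6]
yellow wood top [650.09426529 288.72137509]
[[47, 39, 194], [48, 37, 193], [44, 45, 192], [35, 100, 189], [32, 201, 189], [33, 255, 194], [32, 255, 190], [29, 255, 164], [25, 255, 123], [20, 233, 80], [17, 183, 78], [16, 172, 105], [16, 174, 148], [17, 179, 175], [16, 176, 181], [17, 176, 180]]
scene disc4 [515.01719593 -49.39978787   8.        ]
blue [([207.0, 205.8], [198, 197, 19, 19, 294])] [([202.0, 163.6], [194, 157, 18, 15, 202])]
   top ray z=124 [445.  205.2 124. ] scene ray z=120 [445.2 204.6 120. ] tri [array([445.5, 205.4, 119.4]), np.float64(0.5)]
orange [([249.0, 201.9], [241, 194, 17, 17, 232])] [([240.7, 176.7], [231, 170, 20, 14, 216]), ([330.6, 200.1], [324, 198, 13, 8, 16])]
   top ray z=124 [451.3 112.6 124. ] scene ray z=120 [454.6 113.5 120. ] tri [array([451.8, 112.1, 122.6]), np.float64(1.1)]
green [([287.9, 195.6], [279, 186, 19, 20, 295])] [([281.3, 190.1], [271, 183, 21, 17, 255])]
   top ray z=124 [463.2  25.8 124. ] scene ray z=120 [464.4  25.1 120. ] tri [array([463.8,  25.2, 120.4]), np.float64(0.7)]
red [([328.9, 193.1], [320, 184, 19, 19, 306])] [([325.2, 207.1], [314, 199, 24, 17, 321])]
   top ray z=124 [466.7 -65.7 124. ] scene ray z=120 [468.7 -65.9 120. ] tri [array([467. , -66.3, 121.6]), np.float64(0.4)]
tag [382.2 201.3   9. ]
tag [389.3 110.5   9. ]
tag [396.2  19.9   9. ]
tag [403.4 -70.    9. ]
yel grey [437.5 251.6  38. ]
jug cap [array([800.8,  28.9, 305.5]), np.float64(3.4)]
vial [array([533.1,  97.9,  50. ]), np.float64(3.4)]
```

View pics/jug.png

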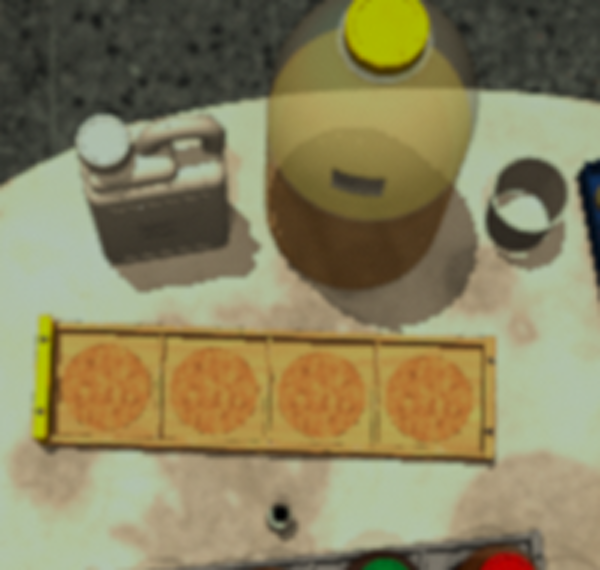

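View pics/jugs.png

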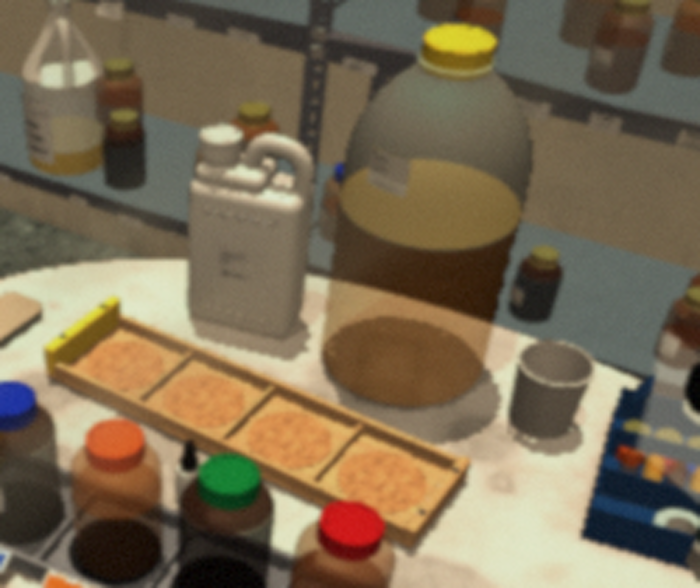

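```bash
cat >> h.py <<'E'
def rot(d):
    dx,dy=np.array(d[:2])/np.hypot(*d[:2]); return R.from_matrix(np.c_[[dy,-dx,0],[0,0,-1],[dx,dy,0]]).as_rotvec()
GD=np.array([-.078,.997]); WD=np.array([.0564,.9984])
CAP={"blue":(445.2,205.2),"orange":(451.8,112.4),"green":(463.7,25.5),"red":(467.0,-66.0)}
E
python3 - <<'E'
from h import *
T,S=cam("top"),cam("scene")
for uv in [(244.6,149.3),(272.5,162.1),(303.2,176.4),(336.4,192.1)]: print("scene disc",ray(S,uv,8).round(1))
print("jug front",ray(T,(278,96.7),0), "jug side",ray(T,(276,5),200))
# grey rack top-edge corners in top view (zoomed topz px)
f=lambda x,y:((600+x)/4,(380+y)/4)
for p,z in [((168,392),22),((757,332),22),((778,495),22),((178,553),22)]: print("grey corner",ray(T,f(*p),z).round(1))
for p,z in [((108,52),22),((700,72),22),((697,232),22),((105,210),22)]: print("wood corner",ray(T,f(*p),z).round(1))
for c,(x,y) in CAP.items():
  for z in (107,249): 
    q=manip.inverse_kinematics([x,y,z],rot(GD)); print(c,z,None if q is None else np.round(q,2))
for k in (135,45,-45,-135):
  x,y=np.array([641.5,107.8])+k*WD
  for z in (107,249):
    q=manip.inverse_kinematics([x,y,z],rot(WD)); print(k,np.round((x,y),1),z,None if q is None else np.round(q,2))
E
```

```text
scene disc [653.3 241.2   8. ]
scene disc [647.3 151.7   8. ]
scene disc [640.4  60.3   8. ]
scene disc [632.9 -30.8   8. ]
jug front [730.46196973  29.74921506   0.        ] jug side [868.90343935  44.5878035  200.        ]
grey corner [485.8 249.   22. ]
grey corner [ 514.2 -112.3   22. ]
grey corner [ 413.8 -120.3   22. ]
grey corner [388.2 244.1  22. ]
wood corner [699.2 283.8  22. ]
wood corner [679.  -84.6  22. ]
wood corner [577.5 -78.1  22. ]
wood corner [599.4 286.4  22. ]
blue 107 [-0.8   0.25  0.32  2.09 -0.11  0.81  1.23]
blue 249 [-0.84  0.05  0.34  1.97 -0.02  1.12  1.15]
orange 107 [-0.75  0.21  0.46  2.15 -0.13  0.8   1.44]
orange 249 [-0.83 -0.01  0.5   2.02  0.    1.12  1.32]
green 107 [-0.73  0.23  0.64  2.16 -0.19  0.8   1.68]
green 249 [-0.84 -0.02  0.7   2.03  0.01  1.12  1.5 ]
red 107 [-0.67  0.27  0.8   2.15 -0.27  0.82  1.96]
red 249 [-0.87 -0.01  0.94  2.03  0.01  1.12  1.71]
135 [649.1 242.6] 107 [-0.64  0.6   0.31  1.59 -0.21  0.99  1.25]
135 [649.1 242.6] 249 [-0.67  0.47  0.35  1.48 -0.17  1.23  1.22]
45 [644.  152.7] 107 [-0.6   0.56  0.41  1.68 -0.26  0.96  1.41]
45 [644.  152.7] 249 [-0.65  0.42  0.46  1.56 -0.19  1.21  1.37]
-45 [639.   62.9] 107 [-0.53  0.54  0.47  1.73 -0.29  0.94  1.58]
-45 [639.   62.9] 249 [-0.61  0.39  0.58  1.62 -0.23  1.2   1.53]
-135 [633.9 -27. ] 107 [-0.54  0.57  0.68  1.76 -0.42  0.96  1.82]
-135 [633.9 -27. ] 249 [-0.63  0.42  0.79  1.65 -0.32  1.2   1.75]
```

```bash
cat >> h.py <<'E'
def pick(c,xy=None,z=107):
    x,y=CAP[c] if xy is None else xy
    manip.movep([x,y,255],rot(GD)); 
    f=manip.movel([x,y,z],vel=150,until_force=12); print("pick",c,"hit" if f else "", manip.current_tool_pos().round(1))
    claw.grab(50); print(" width",round(manip.current_grip_width(),1),"t",manip.current_time_s())
    manip.movel([x,y,255],vel=150); print(" force",manip.current_wrist_force().round(1),"width",round(manip.current_grip_width(),1))
def snap(name):
    for n in ("top","scene"): cv2.imwrite(f"pics/{n}_{name}.png",imaging.capture(n)["color"][:,:,::-1])
E
python3 - <<'E'
from h import *
claw.let_go(); pick("blue"); snap("b1"); print(manip.current_time_s(), manip.current_tool_pos())
E
```

```text
pick blue  [446.  205.7 107.8]
 width 41.3 t 4.175
 force [-0.3 -0.1 -2.7] width 41.2
5.4083 [444.3018531  204.6989758  253.57649394]
```

View pics/scene_b1.png

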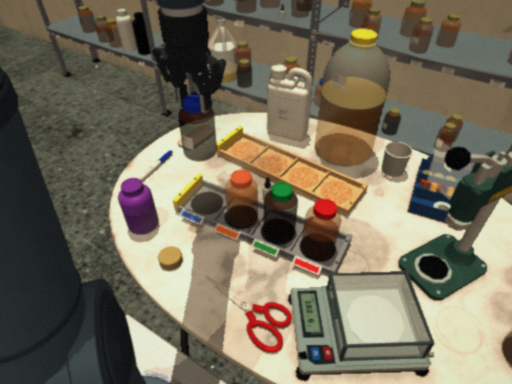

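View pics/top_b1.png

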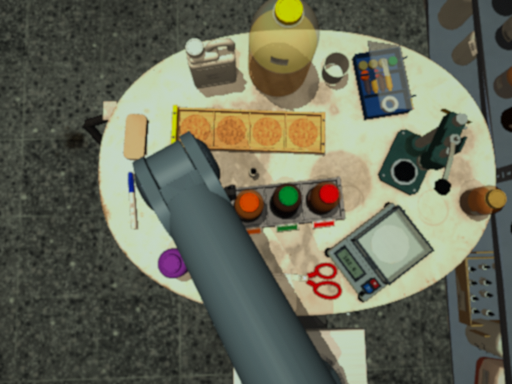

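```bash
cat >> h.py <<'E'
WC=np.array([641.8,107.0])
def place(k,z=106):
    x,y=WC+k*WD
    manip.movel([x,y,255],rot(WD),vel=150); manip.dwell(0.3)
    manip.movel([x,y,120],vel=120,until_force=15); print("place",k,"at",manip.current_tool_pos().round(1),manip.current_wrist_force().round(1))
    f=manip.movel([x,y,z],vel=30,until_force=4); print(" touch",f,manip.current_tool_pos().round(1),manip.current_wrist_force().round(1))
    manip.dwell(0.2); claw.let_go(); manip.movel([x,y,255],vel=150); print(" t",manip.current_time_s())
E
python3 - <<'E'
from h import *
place(-135)
E
```

```text
place -135 at [635.2 -27.9 121.1] [ 0.1 -0.5 -1.7]
 touch True [634.5 -27.8 108. ] [0.4 0.7 4.1]
 t 11.4167
```

```bash
python3 - <<'E'
from h import *
manip.movep([451.8,112.4,255],rot(GD)); snap("b2")
E
```

```text
(no output)
```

View pics/scene_b2.png

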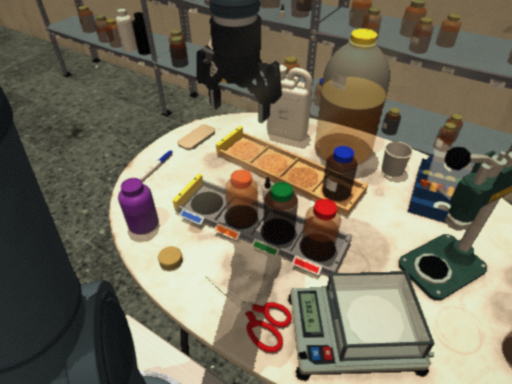

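View pics/top_b2.png

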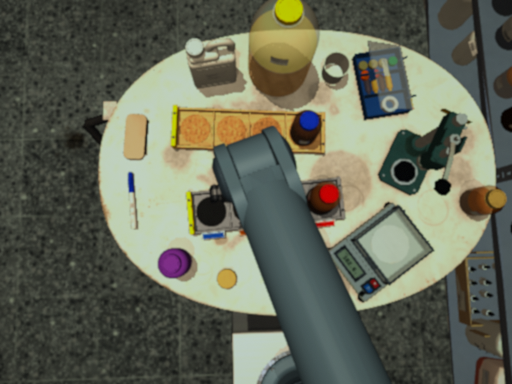

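Blue now stands upright in wooden place 4: its cap is at scene (343,155) and top (308,120). I'll measure it, then continue.

```bash
cat >> h.py <<'E'
def where(c,T,S,vm=60,near=None):
    out=[]
    for d,z in((T,124),(S,120)):
        p=proj(d,[*near,122]); bs=[b for b in blobs(d,c,vmin=vm,amin=40)[0] if np.hypot(*(b[0]-p))<20]
        if not bs: print(c,"not seen"); return
        b=max(bs,key=lambda b:b[1][4]); out.append((b[0],ray(d,b[0],z)))
    t,e=tri(T,out[0][0],S,out[1][0]); off=t[:2]-WC; XD=np.array([WD[1],-WD[0]])
    print(c,"top",out[0][1].round(1),"scene",out[1][1].round(1),"tri",t.round(1),round(e,1),"rack xy",(off@XD).round(1),(off@WD).round(1))
E
python3 - <<'E'
from h import *
T,S=cam("top"),cam("scene"); where("blue",T,S,near=WC-135*WD)
pick("orange"); place(-45)
pick("green"); 
T,S=cam("top"),cam("scene"); where("orange",T,S,170,near=WC-45*WD); where("blue",T,S,near=WC-135*WD); snap("b3")
E
```

```text
blue top [633.  -27.2 124. ] scene [631.7 -29.7 120. ] tri [634.9 -28.5 117.3] 0.4 rack xy 0.8 -135.6
pick orange  [452.6 112.7 107.8]
 width 41.4 t 14.3917
 force [-0.  -0.3 -4. ] width 41.4
place -45 at [640.3  62.1 121.2] [ 0.6 -0.3 -2.1]
 touch True [639.4  62.2 108. ] [-0.1 -0.2  4.2]
 t 20.825
pick green  [464.8  25.5 107.7]
 width 41.6 t 23.1917
 force [-1.   0.1 -3. ] width 40.8
orange top [638.7  62.2 124. ] scene [645.7  59.1 120. ] tri [640.7  59.7 122.3] 5.5 rack xy 1.6 -47.2
blue top [633.8 -27.4 124. ] scene [631.9 -30.  120. ] tri [635.9 -28.6 116.7] 0.3 rack xy 1.8 -135.7
```

View pics/scene_b3.png

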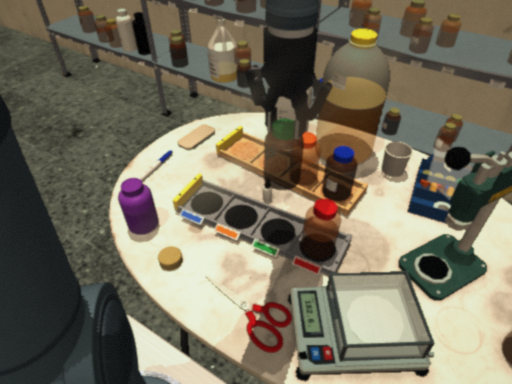

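The picture shows green held upright at scene (284,155). Orange is in wooden place 3, partly hidden by it at (309,147), and blue is in place 4 at (343,160). Continuing with green and red.

```bash
python3 - <<'E'
from h import *
place(45); pick("red"); place(135)
manip.movel([400,420,300],rot(GD),vel=200) 
T,S=cam("top"),cam("scene")
for c,k,v in (("blue",-135,60),("orange",-45,170),("green",45,60),("red",135,100)): where(c,T,S,v,near=WC+k*WD)
snap("end"); print(manip.current_time_s())
E
```

```text
place 45 at [645.3 152.  121.2] [-0.5 -0.4 -1.8]
 touch True [644.5 152.  108.1] [-0.3  0.3  4.7]
 t 30.0
pick red  [468.  -66.  107.7]
 width 41.4 t 32.7
 force [-0.9 -0.2 -2.8] width 41.5
place 135 at [650.4 242.  121.3] [-0.2  0.6 -1.4]
 touch True [649.5 242.  108.1] [0.1 0.  4.1]
 t 40.225
blue top [633.2 -27.3 124. ] scene [631.9 -29.6 120. ] tri [635.  -28.4 117.4] 0.3 rack xy 0.9 -135.6
orange top [638.9  62.3 124. ] scene [643.7  63.7 120. ] tri [639.2  62.  123.3] 0.5 rack xy -0.0 -45.1
green not seen
red top [648.  242.5 124. ] scene [648.1 240.4 120. ] tri [650.2 242.7 118. ] 1.4 rack xy 0.7 135.9
42.125
```

View pics/scene_end.png

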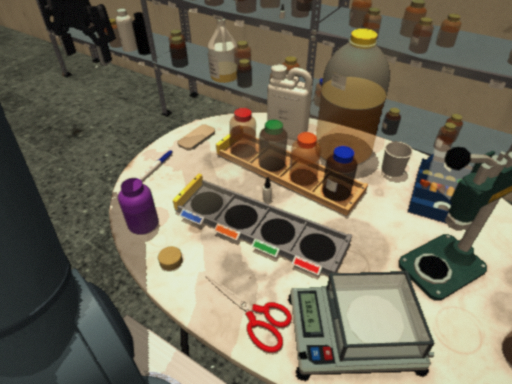

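View pics/top_end.png

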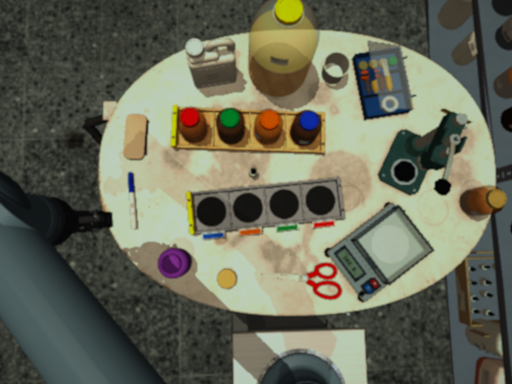

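All four stand upright. From the yellow end they are red, green, orange, blue (top view caps at (190,118), (230,118), (268,120) and (308,120)). The arm is clear. Green's mask missed it in the shade, so I'll measure it again with a looser threshold.

```bash
python3 - <<'E'
from h import *
T,S=cam("top"),cam("scene"); where("green",T,S,30,near=WC+45*WD)
HUES["green"]=[(50,90)]
for n,d in(("top",T),("scene",S)):
    p=proj(d,[*(WC+45*WD),122]); print(n,p.round(1),[(b[0].round(1),b[1][4]) for b in blobs(d,"green",smin=120,vmin=30)[0] if np.hypot(*(b[0]-p))<25])
E
```

```text
green not seen
top [229.4 117.4] [(array([229.4, 117.9]), np.int32(297))]
scene [273.  124.7] [(array([273.2, 124.6]), np.int32(128))]
```

Both views put green's cap within 0.5 px of where its place should be. Handing in.

```bash
python3 - <<'E'
from station import manip, sign_off
print(manip.current_joint_vel().round(3), manip.current_time_s()); sign_off()
E
```

```text
[-0.003 -0.001 -0.003  0.001 -0.001  0.001  0.   ] 42.225
the job is handed in; nothing more can be done
```

I moved all four bottles by their caps into the wooden rack in reverse order and handed the job in at about 42 s. No bottle tipped over.

| Bottle | Grey place (from yellow end) | Wooden place (from yellow end) |
|---|---|---|
| Blue | 1 | 4 |
| Orange | 2 | 3 |
| Green | 3 | 2 |
| Red | 4 | 1 |

- **Position:** in the last pictures all four stand upright. Red, orange and blue measured within about 1 mm of the middle of their places from both views; the calibration is good to about 2 mm.
- **Release:** each bottle touched the rack floor at the expected height before I let go. The arm was clear of everything at the end.
- **Checks that failed or disagreed:**
  - The green colour mask did not pick up the green bottle in the shade. With a looser mask, its cap was within about 0.5 px of the expected spot in both views.
  - One earlier reading of orange had its two camera rays 5.5 mm apart because the green bottle was partly hiding it. That dropped to 0.5 mm once the view was clear.

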